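Run the self-test on the safety tester with the round meter

ROBOT

A 7-joint arm with a two-finger parallel gripper is mounted at the origin on the work surface. World frame = base frame: x ahead of the robot, y to its left, z up, the work surface at z = 0. Lengths are in m, angles in degrees, forces in N, time in s.
With the tool pointing down it reaches from about 0.4 to 0.85 m from the base axis. Payload 4.5 kg.
Tool frame: the origin (TCP) lies between the finger pads; the fingertips stand 17 mm ahead of it and the grasp point (between the pads) lies 2 mm behind it; z points along the fingers, y is the line along which they close (so a half turn about z gives the same grasp; the last joint's range is limited). The gripper opens to 85 mm and grips with 20 to 120 N. Pads are 22 mm wide; open, the fingers measure 114 mm over their backs; the gripper's body (76 mm by 85 mm) begins 54 mm behind the grasp point. The pads swing forward as they close: fully open they stand 13 mm farther back than shut.
Start: joints at [70.176, 39.483, -11.15, 89.685, 9.013, 51.709, -12.324], TCP at [0.232, -0.58, 0.248] pointing down, gripper open.
Joint ranges: [-172.22, 172.22], [-26.19, 119.32], [-84.43, 86.54], [7.71, 146.69], [-57.33, 237.33], [2.42, 119.75], [-152.13, 152.13]. Speed limits (degrees/s): [147.25, 147.25, 180, 180, 180, 180, 180].

INTERFACE

Orientations are given as [roll, pitch, yaw] about the fixed x, y, z axes, in that order (R = Rz(yaw) Ry(pitch) Rx(roll)).
In Python, from rig import get_state, viewer, bot gives the robot as it stands.
- The arm moves only by the tool step_arm, never from a script. Its argument "moves" is a list of rows, each a list of 5 numbers: the closure, from -1 (fully open) to 1 (shut), so that 0 is half open, then the shift along the tool's x, y, z in m, then the turn about the tool's z in degrees. In form: [[hand, dx, dy, dz, turn], ...]. A call has exactly 5 rows; each row is the pose to reach, as a shift and turn from the pose commanded when the call began, along the tool's axes at that moment; what a row does not reach only later rows make up. A row lasts 1/10 s, in which the tool goes at most 50 mm and 8.59 degrees, less where a joint would pass 70% of its speed; a pose out of reach is approached as far as the arm can. A call with a gripper value outside its range is refused whole. The fingers move at their own pace and stop on an object; the grip force is fixed at half the most. Time passes only in rows, so rows that repeat a pose let the fingers close, or fill a call up. It gives the time, the measured TCP pose, the force, the opening and the grip force at its end, in the units of the state.
- get_state(): the state, without advancing time (a new reading comes with each control period).
- viewer.capture(name): name is "side" or "top"; returns a dict with "frame" (480x640x3 uint8, blue, green, red), "fov_y" (degrees; the focal length in pixels is half the picture's height over the tangent of half this angle, whatever the lens; pixels are square), "cx", "cy" (the principal point, pixels), "world_to_cam" (4x4, takes a point from world to camera coordinates). Camera axes: x right, y down, z forward; pixel columns grow to the right and rows downward; lengths in m; the calibration is good to about 2 mm. A picture is of the moment at which its call begins. There is no depth.
- bot.close_job(): hands the job in; it is judged then, once.
Trained networks look in the newest picture that a camera, given by its name, has taken for a name from the list of things; names that differ only in an ending like _2 or _b are one class to them, and where a whole thing is asked for, a point or a joint stands for the part that bears it (a point fixed in the world has none). Each returns a list of dicts, best first, with "conf" (0 to 1); they miss things now and then, are a little off and sometimes report something else, mostly with a low value. They report only what shows in the picture. A call takes as long as a camera call.
- viewer.spot_in(camera, thing): "xy" ([column, row] in pixels, amid what is visible of it).
The state is a dict: "time": time; "joint_positions": joint angles; "qd": joint speeds; "tau": joint torques, N m; "tool_pos": TCP position; "orientation": TCP orientation; "wrist_force": force on the tool from outside, world axes, zero at the start; "torque": the same for the moment, N m; "finger_gap": opening from 0.0 (shut) to 1.0 (fully open); "grasp_force": force on a finger pad.
Only numpy, scipy, OpenCV 4.12 (cv2) and the standard library are available. Lean on these libraries where they do the work, as an engineer would, in place of code of your own. Each camera call takes 0.05 s, during which the arm holds its last target. There are 200 camera calls.

TASK

At the repair bench, use the appliance tester that has the round needle meter: slide its dust cover all the way aside, press the white test button underneath fully down and let it come up, then slide the cover back until it is shut. Leave the cover of the other tester, the one with the rectangular screen, shut.

Things in the scene. Friction and masses are not known exactly. Their poses are not given: they have to be found in the camera images.
- tester: Appliance tester with the round needle meter, fixed to the bench: grey box 170 (x) by 230 (y) by 65 mm high. Origin: centre of its underside, on the bench; x points away from the operator's side, y along its width to the left, z up. Meter (72 mm round) at x +45, y +50 mm; nothing but the cover and button stands over 20 mm above the deck. Often stands yawed.
- dust_cover (a joint): Sliding plain metal cover on its deck, 64 (x) by 66 (y) mm, roof top 97 mm above the bench. 0 = shut, grows to 0.080 m as it slides along the tester's +y; stays where left, drag about 2 N. Black grip rib upright on the roof: 10 mm thick (y), 50 mm long (x), from 97 to 127 mm above the bench, its middle at tester x -30 mm, y -40 mm plus the joint value.
- test_button (a joint): White round push button, 28 mm across, under the shut cover, at tester x -30, y -40 mm; its top is 87 mm above the bench, in a black housing 44 mm across and 77 mm high. Spring-loaded: 0 = up, 0.006 m = fully down (about 5 N, straight down); it comes up by itself.
- other_cover (a joint): Identical sliding cover on the other, equally large tester, the one with a rectangular screen in place of the round meter; the two testers may have changed places, left and right. 0 = shut (as it starts and must stay), up to 0.080 m open.

How it is judged (in metres and radians):
On the way, in this order (a step that is already met when the one before it is completed fails the run):
1. the dust cover of the round-meter tester is slid aside by more than 50 mm, the button still up (value of joint dust_cover above 0.05 m and value of joint test_button below 0.002 m), for 0.1 s.
2. with the cover aside, the test button is pressed down by more than 4 mm of its 6 mm (value of joint test_button above 0.004 m and value of joint dust_cover above 0.03 m), for 0.1 s.
At the end, for the whole second after the job is handed in: The dust cover of the round-meter tester is shut again to within 10 mm, its button is up (within 2 mm), and the other tester's cover is shut (within 10 mm) (value of joint each of dust_cover, other_cover below 0.01 m and value of joint test_button below 0.002 m); the robot touches nothing.
It fails at once if the cover of the other tester is opened by more than 10 mm (value of joint other_cover above 0.01 m).
It also fails if it takes over 51 s, if anything falls off the work surface, if the arm or the gripper's body presses on something with over 40 N, if the wrist force passes 120 N, or if a joint passes its speed limit or range.

## Working session

There is one attempt and no reset: what is moved stays moved. The work goes in short steps, Python scripts to look and compute and a tool call to move; the robot and the scene stay as the last step left them, time stands still between calls to the robot, and variables do not carry over. Pictures are saved under pics/ and viewed, at most 10 in all, crops included, and the job is handed in when it is done.

Besides the shell and the picture viewer there is one more tool, called by a JSON object that holds its "method" and its "body". step_arm: Moves the arm, as the interface text tells. Its arguments: {"type":"object","properties":{"moves":{"type":"array","items":{"type":"array","items":{"type":"number"}}}},"required":["moves"]}

```bash
mkdir -p pics; python3 - <<'E'
from rig import get_state, viewer, bot
import cv2,numpy as np
s=get_state();print(s['time'],s['tool_pos'],s['orientation'],s['finger_gap'])
for c in ("side","top"):
    d=viewer.capture(c);cv2.imwrite(f"pics/{c}0.png",d['frame'])
    print(c,d['fov_y'],d['cx'],d['cy'],np.round(d['world_to_cam'],4).tolist())
    for t in ("tester","dust_cover","test_button","other_cover"):
        print(t,[(np.round(r['xy'],1).tolist(),round(r['conf'],2)) for r in viewer.spot_in(c,t)][:4])
E
```

```text
0.0 [ 0.23143261 -0.57990531  0.24748037] [-1.79895605e+02  6.97418432e-03  2.17643742e+01] 1.001736528210293
side 51.843722776635104 316.72758723699553 242.5870501726904 [[0.9331, -0.359, 0.0208, -0.5312], [-0.1918, -0.5458, -0.8157, 0.162], [0.3042, 0.7571, -0.5781, 0.6998], [0.0, 0.0, 0.0, 1.0]]
tester [([286.1, 201.7], 0.93)]
dust_cover []
test_button []
other_cover [([344.9, 374.6], 0.9)]
top 43.771187576378075 323.9046262485646 235.27436222857997 [[-0.0005, -1.0, -0.0091, -0.017], [-0.9822, 0.0022, -0.188, 0.5666], [0.188, 0.0089, -0.9821, 1.0264], [0.0, 0.0, 0.0, 1.0]]
tester [([191.7, 230.4], 0.84)]
dust_cover [([207.2, 241.2], 0.81)]
test_button []
other_cover [([485.3, 270.8], 0.75)]
```

View pics/top0.png

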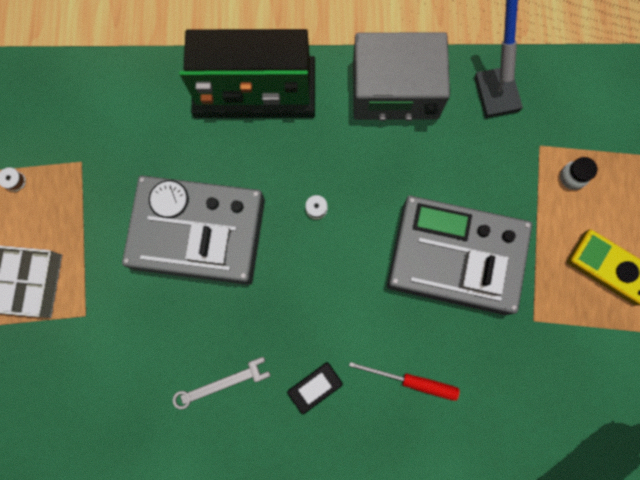

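View pics/side0.png

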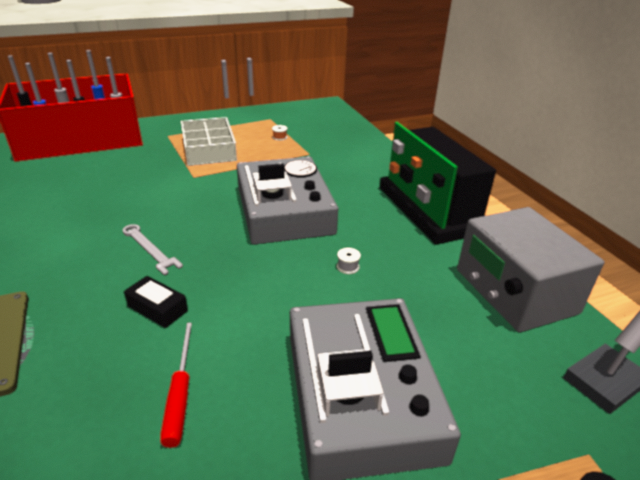

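The left tester, at (192,230) in the top view, has the round meter at (168,198) and its rib at (206,241). The screen tester is on the right, with its rib at (488,270). Next I'll fit the pose.

```bash
cat > h.py <<'E'
import numpy as np, cv2
from scipy.optimize import least_squares
def proj(d,P):
    f=240/np.tan(np.radians(d['fov_y']/2)); W=d['world_to_cam']
    c=np.atleast_2d(P)@W[:3,:3].T+W[:3,3]
    return np.c_[d['cx'],d['cy']]+f*c[:,:2]/c[:,2:]
def T(p,L):
    c,s=np.cos(p[2]),np.sin(p[2]); L=np.atleast_2d(L)
    return np.c_[p[0]+c*L[:,0]-s*L[:,1],p[1]+s*L[:,0]+c*L[:,1],L[:,2]]
def rib(j=0): return [[-.03+a,-.04+j+b,z] for a in(-.025,.025) for b in(-.005,.005) for z in(.097,.127)]
deck=[[.085,.115,.065],[.085,-.115,.065],[-.085,-.115,.065],[-.085,.115,.065]]
E
python3 - <<'E'
from h import *
from rig import get_state,viewer
d=viewer.capture("top");s=viewer.capture("side")
px=np.array([(138,178),(262,191),(249,282),(124,266)],float)
f=lambda p:np.r_[(proj(d,T(p,deck))-px).ravel(), (proj(d,T(p,[[-.03,-.04,.112]]))-[206.5,241]).ravel(),(proj(s,T(p,[[-.03,-.04,.115]]))-[271,172]).ravel()]
r=least_squares(f,[.5,.25,-.1],loss='soft_l1');p=r.x
print(p[:2],np.degrees(p[2]),np.round(f(p),1))
im=[]
for n,c,dd in(("top",(115,165,150,125),d),("side",(225,140,120,110),s)):
    fr=cv2.resize(dd['frame'],None,fx=4,fy=4,interpolation=cv2.INTER_CUBIC)
    for q in np.r_[proj(dd,T(p,deck)),proj(dd,T(p,rib())),proj(dd,T(p,[[.045,.05,.07]]))]:
        cv2.circle(fr,tuple(int(v) for v in q*4+1.5),3,(0,0,255),-1)
    x,y,w,h=c; o=fr[4*y:4*y+4*h,4*x:4*x+4*w];cv2.imwrite(f"pics/{n}1.png",o)
E
```

```text
[0.57836182 0.21783993] -6.773405009492955 [ 0.  -2.4  0.5 -1.4  0.4  0.2 -2.7  1.2  0.3  1.2  0.1 -0.7]
```

View pics/top1.png

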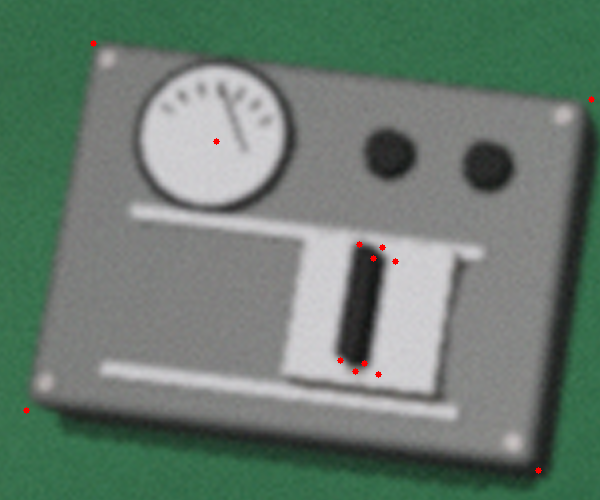

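View pics/side1.png

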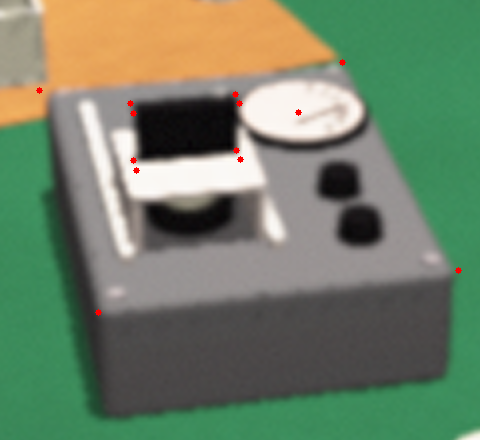

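The fit is about 3% too large locally, which suggests lens distortion, so I'll refit with a radial term.

```bash
cat >> h.py <<'E'
def pd(d,P,k):
    f=240/np.tan(np.radians(d['fov_y']/2)); o=np.array([d['cx'],d['cy']])
    v=proj(d,P)-o; r2=(v**2).sum(1,keepdims=True)/f**2
    return o+v*(1+k*r2)
E
python3 - <<'E'
from h import *
from rig import get_state,viewer
d=viewer.capture("top");s=viewer.capture("side")
t=lambda a,o:(np.array(a,float)-1.5)/4+o
pt=t([(98,45),(585,102),(541,467),(33,402),(214,135)],(115,165)); ps=t([(48,90),(344,72),(450,272),(102,313),(304,110)],(225,140))
# order deck: +x+y,+x-y,-x-y,-x+y ; side view: far-left corner = -x+y, far-right=+x+y, near-right=+x-y, near-left=-x-y
ds=[deck[3],deck[0],deck[1],deck[2],[.045,.05,.07]]
rt=t((361,304),(115,165)); rs=t((187,128),(225,140))
R=[[-.03,-.04,.112]]
top=[[-.03,-.04,.127]]
def f(p):
    return np.r_[(pd(d,T(p,deck+[[.045,.05,.07]]),p[3])-pt).ravel(),2*(pd(d,T(p,rib()),p[3]).mean(0)-rt),
      (pd(s,T(p,ds),p[4])-ps).ravel(),2*(pd(s,T(p,rib()),p[4]).mean(0)-rs)]
for fix in(0,1):
    g=(lambda p:f(np.r_[p,0,0])) if fix else f
    p=least_squares(g,[.58,.22,-.12]+[0,0]*(1-fix),loss='soft_l1').x
    print(p[:2],np.degrees(p[2]),p[3:],np.round(g(p),1),'rib',T(p,R))
yaw=get_state()['orientation'][2]; print(yaw)
E
```

```text
[0.58032885 0.22179593] -7.150385163120481 [-0.14878367 -0.24722689] [ 0.2 -0.7 -0.1 -1.  -2.8 -0.  -0.3 -0.   0.3  0.8  0.5  1.1 -0.2  0.2
  0.3 -2.4  1.8 -1.3 -0.6 -1.5 -0.8  0.3  0.5  0.9] rib [[0.5455832  0.18584124 0.112     ]]
[0.58040071 0.21933625] -7.262511410470538 [] [-1.4 -1.8  1.2 -1.1 -1.8  0.2 -2.7  0.3  0.   0.3  1.8  1.2 -0.9 -0.5
  0.8 -2.6  2.3 -0.7 -0.7 -1.  -0.4  0.3  0.6  0.9] rib [[0.54558477 0.18344963 0.112     ]]
21.76409699923617
```

{"method": "step_arm", "body": {"moves": [[-1, 0.02, -0.021, 0, 0], [-1, 0.05, -0.052, 0, 0], [-1, 0.08, -0.083, 0, 0], [-1, 0.112, -0.116, 0, 0], [-1, 0.144, -0.149, 0, 0]]}}

```text
time: 1.2
tool_pos: [0.3108, -0.3872, 0.2485]
orientation: [180.0, -0.0, 21.7]
wrist_force: [1.4, 0.3, -0.0]
finger_gap: 1.001
grasp_force: 0.0
```

{"method": "step_arm", "body": {"moves": [[-1, 0.029, -0.03, 0, 0], [-1, 0.058, -0.06, 0, 0], [-1, 0.086, -0.089, 0, 0], [-1, 0.115, -0.119, 0, 0], [-1, 0.144, -0.149, 0, 0]]}}

```text
time: 1.7
tool_pos: [0.3894, -0.1955, 0.2486]
orientation: [180.0, -0.0, 21.7]
wrist_force: [1.5, -1.4, -0.6]
finger_gap: 1.0
grasp_force: 0.0
```

{"method": "step_arm", "body": {"moves": [[-1, 0.029, -0.03, 0, 0], [-1, 0.058, -0.06, 0, 0], [-1, 0.086, -0.089, 0, 0], [-1, 0.115, -0.119, 0, 0], [-1, 0.144, -0.149, 0, 0]]}}

```text
time: 2.2
tool_pos: [0.4679, -0.0035, 0.2485]
orientation: [180.0, -0.0, 21.8]
wrist_force: [0.3, -0.1, 0.2]
finger_gap: 1.002
grasp_force: 0.0
```

{"method": "step_arm", "body": {"moves": [[-1, 0.029, -0.03, 0, 5], [-1, 0.058, -0.06, 0, 12], [-1, 0.086, -0.089, 0, 18], [-1, 0.115, -0.119, 0, 24], [-1, 0.144, -0.148, 0, 29]]}}

```text
time: 2.7
tool_pos: [0.5465, 0.1877, 0.2484]
orientation: [-180.0, -0.0, -7.4]
wrist_force: [0.9, -0.6, -0.7]
finger_gap: 1.001
grasp_force: 0.0
```

{"method": "step_arm", "body": {"moves": [[-1, 0, 0, 0, 0], [-1, 0, 0, 0, 0], [-1, 0, 0, 0, 0], [-1, 0, 0, 0, 0], [-1, 0, 0, 0, 0]]}}

```text
time: 3.2
tool_pos: [0.5461, 0.1843, 0.2485]
orientation: [180.0, -0.0, -7.3]
wrist_force: [-0.6, 0.6, -0.6]
finger_gap: 0.998
grasp_force: 0.0
```

{"method": "step_arm", "body": {"moves": [[-1, 0, -0.0015, 0.03, 0], [-1, 0, -0.0015, 0.06, 0], [-1, 0, -0.0015, 0.09, 0], [-1, 0, -0.0015, 0.115, 0], [-1, 0, -0.0015, 0.126, 0]]}}

```text
time: 3.7
tool_pos: [0.5451, 0.186, 0.1203]
orientation: [179.9, 0.2, -7.3]
wrist_force: [0.3, -1.1, 0.6]
finger_gap: 1.0
grasp_force: 0.0
```

```bash
python3 - <<'E'
from h import *
from rig import get_state,viewer
o=[]
for n,(x,y,w,h) in(("top",(110,160,160,140)),("side",(200,70,160,140))):
    o.append(cv2.resize(viewer.capture(n)['frame'][y:y+h,x:x+w],None,fx=2.5,fy=2.5,interpolation=cv2.INTER_CUBIC))
cv2.imwrite("pics/c2.png",np.hstack(o)); print(get_state()['tool_pos'])
E
```

```text
[0.54548895 0.18637954 0.12118491]
```

View pics/c2.png

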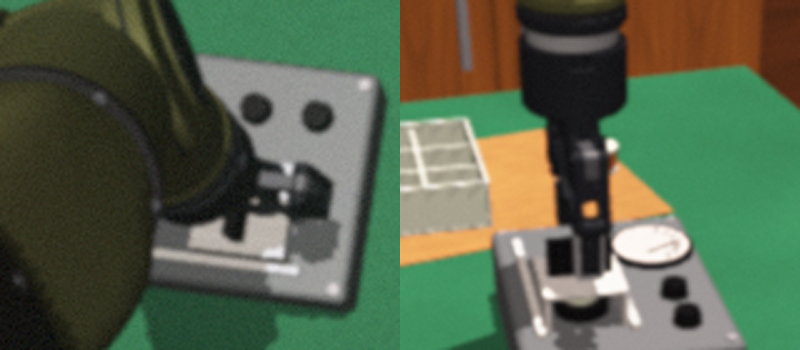

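The fingers straddle the rib: in the side view the rib is at (560,258) and the near finger at (592,255). I'll close on it.

{"method": "step_arm", "body": {"moves": [[1, 0, 0, 0, 0], [1, 0, 0, 0, 0], [1, 0, 0, 0, 0], [1, 0, 0, 0, 0], [1, 0, 0, 0, 0]]}}

```text
time: 4.3
tool_pos: [0.5465, 0.1871, 0.1228]
orientation: [-180.0, -0.0, -7.2]
wrist_force: [-1.4, -2.5, 1.4]
finger_gap: 0.14
grasp_force: 1.1
```

{"method": "step_arm", "body": {"moves": [[1, 0, 0, 0, 0], [1, 0, 0, 0, 0], [1, 0, 0, 0, 0], [1, 0, 0, 0, 0], [1, 0, 0, 0, 0]]}}

```text
time: 4.8
tool_pos: [0.5465, 0.1869, 0.1229]
orientation: [180.0, -0.0, -7.3]
wrist_force: [-1.3, -1.8, 5.7]
finger_gap: 0.102
grasp_force: 59.0
```

Gripped (gap about 9 mm). Now I slide it open.

{"method": "step_arm", "body": {"moves": [[1, 0, -0.005, 0, 0], [1, 0, -0.013, 0, 0], [1, 0, -0.022, 0, 0], [1, 0, -0.031, 0, 0], [1, 0, -0.04, 0, 0]]}}

```text
time: 5.3
tool_pos: [0.5515, 0.2261, 0.1229]
orientation: [179.9, -0.0, -7.3]
wrist_force: [-0.7, -2.6, 6.2]
finger_gap: 0.1
grasp_force: 59.1
```

{"method": "step_arm", "body": {"moves": [[1, 0, -0.01, 0, 0], [1, 0, -0.02, 0, 0], [1, 0, -0.029, 0, 0], [1, 0, -0.036, 0, 0], [1, 0, -0.04, 0, 0]]}}

```text
time: 5.8
tool_pos: [0.5564, 0.2632, 0.1229]
orientation: [179.7, 0.0, -7.3]
wrist_force: [-2.4, -11.7, 12.0]
finger_gap: 0.102
grasp_force: 60.1
```

{"method": "step_arm", "body": {"moves": [[1, 0, 0, 0, 0], [1, 0, 0, 0, 0], [1, 0, 0, 0, 0], [1, 0, 0, 0, 0], [1, 0, 0, 0, 0]]}}

```text
time: 6.3
tool_pos: [0.5563, 0.263, 0.1229]
orientation: [179.7, 0.0, -7.4]
wrist_force: [-1.4, -5.9, 8.3]
finger_gap: 0.101
grasp_force: 59.7
```

{"method": "step_arm", "body": {"moves": [[-1, 0, 0, 0, 0], [-1, 0, 0, 0, 0], [-1, 0, 0, 0, 0], [-1, 0, 0, 0, 0], [-1, 0, 0, 0, 0]]}}

```text
time: 6.8
tool_pos: [0.5563, 0.2669, 0.1221]
orientation: [-180.0, 0.0, -7.2]
wrist_force: [-0.3, -0.0, 0.0]
finger_gap: 0.939
grasp_force: 0.0
```

{"method": "step_arm", "body": {"moves": [[-1, 0, 0, -0.01, 0], [-1, 0, 0, -0.03, 0], [-1, 0, 0, -0.05, 0], [-1, 0, 0, -0.06, 0], [-1, 0, 0, -0.06, 0]]}}

```text
time: 7.3
tool_pos: [0.5574, 0.267, 0.1842]
orientation: [-179.9, -0.2, -7.2]
wrist_force: [0.4, -0.3, -0.5]
finger_gap: 0.998
grasp_force: 0.0
```

{"method": "step_arm", "body": {"moves": [[1, 0, 0.02, 0, 0], [1, 0, 0.04, 0, 0], [1, 0, 0.06, 0, 0], [1, 0, 0.08, 0, 0], [1, 0, 0.08, 0, 0]]}}

```text
time: 7.8
tool_pos: [0.5456, 0.183, 0.1815]
orientation: [179.8, 0.1, -7.5]
wrist_force: [-0.3, -0.4, 0.4]
finger_gap: 0.145
grasp_force: 0.0
```

{"method": "step_arm", "body": {"moves": [[1, 0, 0, 0, 0], [1, 0, 0, 0, 0], [1, 0, 0, 0, 0], [1, 0, 0, 0, 0], [1, 0, 0, 0, 0]]}}

```text
time: 8.3
tool_pos: [0.5462, 0.1877, 0.1822]
orientation: [-180.0, -0.0, -7.2]
wrist_force: [-0.5, 0.5, -0.3]
finger_gap: 0.002
grasp_force: 0.0
```

```bash
python3 - <<'E'
from h import *
from rig import get_state,viewer
o=[]
for n,(x,y,w,h) in(("top",(110,160,160,140)),("side",(200,90,160,140))):
    o.append(cv2.resize(viewer.capture(n)['frame'][y:y+h,x:x+w],None,fx=2.5,fy=2.5,interpolation=cv2.INTER_CUBIC))
    print([(np.round(r['xy'],1).tolist(),round(r['conf'],2)) for t in("dust_cover","test_button") for r in viewer.spot_in(n,t)])
cv2.imwrite("pics/c3.png",np.hstack(o)); s=get_state();print(s['tool_pos'],s['wrist_force'],s['finger_gap'])
E
```

```text
[([171.3, 249.6], 0.53), ([211.6, 242.6], 0.72)]
[([265.7, 160.7], 0.76), ([268.5, 186.2], 0.51)]
[0.54631111 0.18716175 0.18230878] [ 0.6714293  -0.2167168  -0.05172052] 0.0012612522935582882
```

View pics/c3.png

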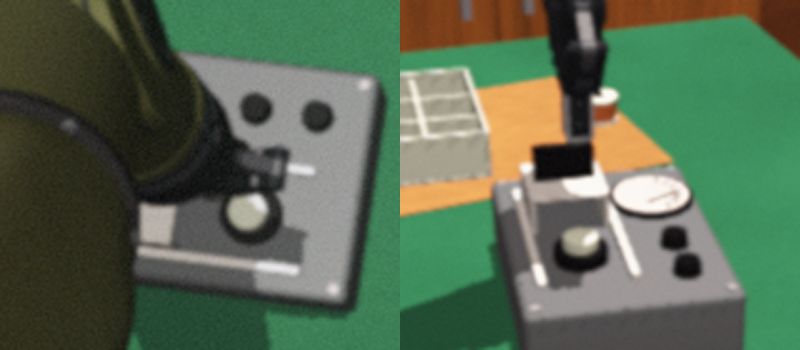

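The cover is fully aside and the button is exposed at side-crop (580,243). I'll press it slowly.

{"method": "step_arm", "body": {"moves": [[1, 0, 0.002, 0.02, 0], [1, 0, 0.002, 0.04, 0], [1, 0, 0.002, 0.06, 0], [1, 0, 0.002, 0.07, 0], [1, 0, 0.002, 0.074, 0]]}}

```text
time: 9.1
tool_pos: [0.5456, 0.185, 0.1074]
orientation: [180.0, 0.1, -7.2]
wrist_force: [-0.7, -1.1, -0.2]
finger_gap: 0.001
grasp_force: 0.0
```

{"method": "step_arm", "body": {"moves": [[1, 0, 0, 0.002, 0], [1, 0, 0, 0.004, 0], [1, 0, 0, 0.006, 0], [1, 0, 0, 0.008, 0], [1, 0, 0, 0.008, 0]]}}

```text
time: 9.6
tool_pos: [0.5466, 0.1854, 0.1007]
orientation: [-180.0, -0.1, -7.2]
wrist_force: [0.5, 0.3, 3.3]
finger_gap: 0.002
grasp_force: 1.6
```

{"method": "step_arm", "body": {"moves": [[1, 0, 0, 0.001, 0], [1, 0, 0, 0.002, 0], [1, 0, 0, 0.003, 0], [1, 0, 0, 0.004, 0], [1, 0, 0, 0.004, 0]]}}

```text
time: 10.1
tool_pos: [0.5467, 0.1854, 0.0979]
orientation: [-180.0, -0.1, -7.2]
wrist_force: [-2.0, -1.6, 16.4]
finger_gap: 0.003
grasp_force: 8.0
```

{"method": "step_arm", "body": {"moves": [[1, 0, 0, 0, 0], [1, 0, 0, 0, 0], [1, 0, 0, 0, 0], [1, 0, 0, 0, 0], [1, 0, 0, 0, 0]]}}

```text
time: 10.6
tool_pos: [0.5467, 0.1854, 0.0979]
orientation: [-179.9, -0.1, -7.2]
wrist_force: [-0.9, -1.5, 15.4]
finger_gap: -0.001
grasp_force: 8.0
```

The force jump to 16 N shows the button has bottomed out. I'll lift, go back over the rib and grasp it.

{"method": "step_arm", "body": {"moves": [[1, 0, 0, -0.01, 0], [1, 0, 0, -0.03, 0], [1, 0, 0, -0.055, 0], [1, 0, 0, -0.075, 0], [1, 0, 0, -0.086, 0]]}}

```text
time: 11.1
tool_pos: [0.5461, 0.1852, 0.1835]
orientation: [-180.0, -0.0, -7.2]
wrist_force: [0.3, -0.1, -0.1]
finger_gap: 0.001
grasp_force: 0.0
```

{"method": "step_arm", "body": {"moves": [[-1, 0, -0.02, 0, 0], [-1, 0, -0.04, 0, 0], [-1, 0, -0.06, 0, 0], [-1, 0, -0.076, 0, 0], [-1, 0, -0.08, 0, 0]]}}

```text
time: 11.6
tool_pos: [0.5554, 0.2671, 0.1816]
orientation: [-180.0, 0.1, -7.1]
wrist_force: [1.6, 0.6, 0.2]
finger_gap: 0.849
grasp_force: 0.0
```

{"method": "step_arm", "body": {"moves": [[-1, 0, 0, 0, 0], [-1, 0, 0, 0, 0], [-1, 0, 0, 0, 0], [-1, 0, 0, 0, 0], [-1, 0, 0, 0, 0]]}}

```text
time: 12.1
tool_pos: [0.5562, 0.2639, 0.1824]
orientation: [180.0, -0.0, -7.3]
wrist_force: [-0.9, 0.3, 0.2]
finger_gap: 1.001
grasp_force: 0.0
```

{"method": "step_arm", "body": {"moves": [[-1, 0, 0, 0.015, 0], [-1, 0, 0, 0.03, 0], [-1, 0, 0, 0.045, 0], [-1, 0, 0, 0.055, 0], [-1, 0, 0, 0.059, 0]]}}

```text
time: 12.6
tool_pos: [0.5556, 0.2641, 0.1223]
orientation: [179.9, 0.1, -7.2]
wrist_force: [0.6, 0.6, -0.2]
finger_gap: 1.002
grasp_force: 0.0
```

{"method": "step_arm", "body": {"moves": [[1, 0, 0, 0, 0], [1, 0, 0, 0, 0], [1, 0, 0, 0, 0], [1, 0, 0, 0, 0], [1, 0, 0, 0, 0]]}}

```text
time: 13.1
tool_pos: [0.5563, 0.2644, 0.1237]
orientation: [180.0, -0.0, -7.2]
wrist_force: [-0.2, -9.3, 8.3]
finger_gap: 0.145
grasp_force: 7.8
```

{"method": "step_arm", "body": {"moves": [[1, 0, 0, 0, 0], [1, 0, 0, 0, 0], [1, 0, 0, 0, 0], [1, 0, 0, 0, 0], [1, 0, 0, 0, 0]]}}

```text
time: 13.6
tool_pos: [0.5561, 0.263, 0.1238]
orientation: [179.9, 0.0, -7.3]
wrist_force: [-1.4, -3.5, 5.8]
finger_gap: 0.102
grasp_force: 59.3
```

Gripped again. Now I slide it shut.

{"method": "step_arm", "body": {"moves": [[1, 0, 0.005, 0, 0], [1, 0, 0.013, 0, 0], [1, 0, 0.022, 0, 0], [1, 0, 0.031, 0, 0], [1, 0, 0.04, 0, 0]]}}

```text
time: 14.1
tool_pos: [0.5512, 0.2248, 0.1238]
orientation: [-179.9, -0.0, -7.2]
wrist_force: [-1.0, 3.2, 5.1]
finger_gap: 0.102
grasp_force: 59.3
```

{"method": "step_arm", "body": {"moves": [[1, 0, 0.01, 0, 0], [1, 0, 0.02, 0, 0], [1, 0, 0.03, 0, 0], [1, 0, 0.037, 0, 0], [1, 0, 0.041, 0, 0]]}}

```text
time: 14.6
tool_pos: [0.5459, 0.1833, 0.1238]
orientation: [-180.0, -0.0, -7.3]
wrist_force: [-1.0, 3.3, 5.9]
finger_gap: 0.1
grasp_force: 59.4
```

{"method": "step_arm", "body": {"moves": [[1, 0, 0, 0, 0], [1, 0, 0, 0, 0], [1, 0, 0, 0, 0], [1, 0, 0, 0, 0], [1, 0, 0, 0, 0]]}}

```text
time: 15.1
tool_pos: [0.5459, 0.1834, 0.1238]
orientation: [180.0, -0.0, -7.3]
wrist_force: [-1.2, 1.3, 6.3]
finger_gap: 0.103
grasp_force: 59.7
```

{"method": "step_arm", "body": {"moves": [[1, 0, 0.001, 0, 0], [1, 0, 0.002, 0, 0], [1, 0, 0.003, 0, 0], [1, 0, 0.003, 0, 0], [1, 0, 0.003, 0, 0]]}}

```text
time: 15.6
tool_pos: [0.5458, 0.1833, 0.1239]
orientation: [-179.8, -0.1, -7.2]
wrist_force: [-1.4, 5.7, 4.7]
finger_gap: 0.099
grasp_force: 59.4
```

{"method": "step_arm", "body": {"moves": [[-1, 0, 0, 0, 0], [-1, 0, 0, 0, 0], [-1, 0, 0, 0, 0], [-1, 0, 0, 0, 0], [-1, 0, 0, 0, 0]]}}

```text
time: 16.1
tool_pos: [0.5454, 0.1807, 0.1231]
orientation: [180.0, 0.0, -7.3]
wrist_force: [0.5, 0.4, 0.6]
finger_gap: 0.942
grasp_force: 0.0
```

{"method": "step_arm", "body": {"moves": [[-1, 0, 0, -0.02, 0], [-1, 0, 0, -0.05, 0], [-1, 0, 0, -0.08, 0], [-1, 0, 0, -0.11, 0], [-1, 0, 0, -0.12, 0]]}}

```text
time: 16.6
tool_pos: [0.5471, 0.1815, 0.2462]
orientation: [-179.9, -0.3, -7.3]
wrist_force: [-0.1, 1.5, 0.7]
finger_gap: 1.003
grasp_force: 0.0
```

{"method": "step_arm", "body": {"moves": [[-1, 0, 0, 0, 0], [-1, 0, 0, 0, 0], [-1, 0, 0, 0, 0], [-1, 0, 0, 0, 0], [-1, 0, 0, 0, 0]]}}

```text
time: 17.1
tool_pos: [0.5451, 0.1811, 0.2424]
orientation: [179.9, 0.1, -7.2]
wrist_force: [0.5, 0.9, 0.3]
finger_gap: 0.998
grasp_force: 0.0
```

```bash
python3 - <<'E'
from h import *
from rig import get_state,viewer
cv2.imwrite("pics/s4.png",viewer.capture("side")['frame']); s=get_state();print(s['tool_pos'],s['wrist_force'],s['finger_gap'])
E
```

```text
[0.54526441 0.1810936  0.24258483] [ 0.34366952 -0.33051127 -0.04402753] 0.9959899588164927
```

View pics/s4.png

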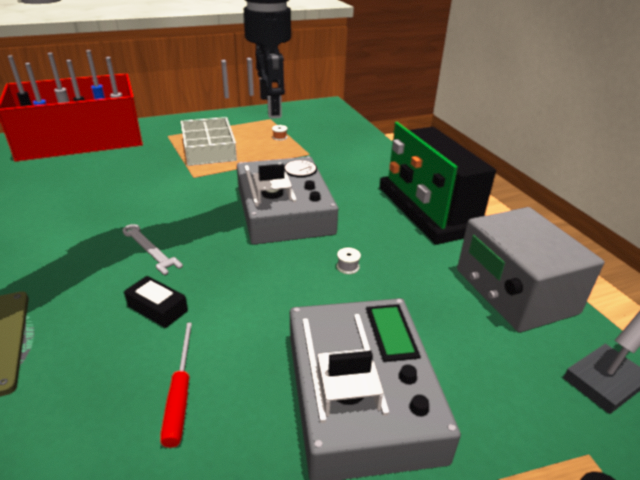

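The cover is shut again with its rib at (271,172), as at the start. The other tester's cover, at (350,375), hasn't moved, and the gripper is clear of everything.

```bash
python3 -c "
from rig import bot
print(bot.close_job())"
```

```text
the job is handed in; nothing more can be done
None
```

The job is handed in at about 17 s of the 51 s allowed: on the round-meter tester I slid the cover open to its stop, pressed the button until it bottomed out and released it, then shut the cover; the other tester's cover was never touched (the hand-in returned no verdict).

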